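# Change the sockets over and start the rice

## Task

The house wiring cannot carry the kettle and the rice cooker together. Without picking anything up, press the rocker of the kettle's socket (the narrow one at the end of the socket block, farthest from the wide rocker) to off, then press the wide rocker, the cooker's, to on, and then press the long bar key on top of the rice cooker fully down. Press nothing else: the middle rocker stays on and the small round key stays up, and the measuring cup, pestle and spoon rest stay standing where they are.

Things in the scene. Friction and masses are not known exactly. Their poses are not given: they have to be found in the camera images.
- block: White switched socket block fixed to the worktop, 110 (its x) by 215 mm (its y), top face 45 mm up. Origin: centre of its underside. Yaw varies; its x points roughly away from the robot; plugs stick out of its far (+x) side, below its top. Three rockers stand on it at y = +66 (wide), -4 (middle), -66 mm (end). On = near half (-x, robot side) pressed down, off = far half (+x) down.
- rocker_wide (a joint): The wide rocker (48 mm along the block's y), the rice cooker's socket. Angle: 0 = off (near half raised), 0.34 = on; starts off. Every rocker is 52 mm long (along x), two halves in a shallow V with its valley at x = 0, 49 mm above the worktop. The pressed half lies level, 4 mm above the block's top; the other slopes up outward at 0.34 rad, its outer edge 9 mm higher.
- rocker_mid (a joint): The middle rocker (28 mm wide), the refrigerator's socket. Angle: 0 = off, 0.34 = on (far half raised). Starts on and must stay on.
- rocker_end (a joint): The narrow end rocker (28 mm wide), the kettle's socket. Angle: 0 = off, 0.34 = on (far half raised). Starts on. Pressing a raised half down until it lies level tips a rocker over, and it stays where it is left: about 2 to 4 N at the outer part of the half, then a hard stop.
- rocker_wide_near (a point): Point on the top face of the wide rocker's near half, mid-width, 19 mm out from the valley: press straight down here for on. It goes down about 6 mm, to 49 mm above the worktop.
- rocker_end_far (a point): Point on the top face of the end rocker's far half, mid-width, 19 mm out from the valley: press straight down here for off. It goes down about 6 mm, to 49 mm above the worktop.
- cooker: White box-shaped rice cooker, fixed, 260 (its x) by 230 mm (its y), left or right of the block. Origin: centre of its underside. Its x points roughly away from the robot. The front deck (80 mm of its top nearest the robot) is 160 mm up; behind it the lid rises to 192 mm. Two keys stand on the deck at x = -95 mm: the long bar key at y = +30 mm, the small round key at y = -55 mm.
- key_cook (a joint): The long bar key (60 mm along the cooker's y by 24 mm). Travel in m: 0 = up (top 14 mm above the deck), 0.010 = fully down (top 4 mm above the deck). About 3 N moves it, then a hard stop; it stays where it is left. Starts up.
- key_cook_top (a point): Centre of the bar key's top face, moves with it; 174 mm above the worktop when up, 164 mm when fully down.
- key_warm (a joint): The small round key (22 mm across). Travel in m: 0 = up, 0.010 = down; 3 N moves it. Must stay up.
- cup: Yellow plastic measuring cup, 68 mm across, 65 mm high, with a flat handle reaching 75 mm from its axis, loose. Origin: centre of its underside.
- pestle: Wooden pestle standing upright on its thick end, 44 mm thick, 150 mm high, loose. Origin: centre of its underside.
- spoon_rest: White round ceramic spoon rest, 90 mm across, 16 mm high, loose. Origin: centre of its underside.

How it is judged:
By the outcome, as a careful person would: the job done as asked, in the order asked, and still so for the second after the job is handed in, with the robot touching nothing.
It also fails if it takes over 56 s, if anything falls off the work surface, if the arm or the gripper's body presses on something with over 40 N, if the wrist force passes 120 N, or if a joint passes its speed limit or range.

## Robot

A 7-joint arm with a two-finger parallel gripper is mounted at the origin on the work surface. World frame = base frame: x ahead of the robot, y to its left, z up, the work surface at z = 0. Lengths are in mm, angles in rad, forces in N, time in s.
With the tool pointing down it reaches from about 400 to 925 mm from the base axis. Payload 5.6 kg.
Tool frame: the origin (TCP) lies on the centre line of the jaws, within the pads' length; the fingertips stand 11 mm ahead of it and the grasp point (between the pads) lies 8 mm behind it (tip_extent is the distance from the TCP to the fingertips, in mm); z points along the fingers, y is the line along which they close (so a half turn about z gives the same grasp; the last joint's range is limited). The gripper opens to 85 mm and grips with 20 to 120 N. Pads are 22 mm wide; open, the fingers measure 114 mm over their backs; the gripper's body (76 mm by 85 mm) begins 54 mm behind the grasp point. The pads swing forward as they close: fully open they stand 13 mm farther back than shut.
Start: joints at [1.284, 0.468, -0.012, 1.603, 0.006, 1.071, -0.056], TCP at [156.863, -630.795, 242.29] pointing down, gripper open.
Joint ranges: [-2.53, 2.53], [-0.31, 2.02], [-1.57, 1.55], [0.28, 2.44], [-1.29, 4.43], [0.15, 1.84], [-2.92, 2.92]. Speed limits (rad/s): [2.57, 2.57, 3.14, 3.14, 3.14, 3.14, 3.14].

## Interface

Orientations are given as a unit quaternion [x, y, z, w].
In Python, from station import state, read_camera, job_done, tip_extent gives the robot as it stands.
- The arm moves only by the tool apply_moves, never from a script. Its argument "rows" is a list of rows, each an object of numbers: "dx", "dy", "dz": the shift along the tool's x, y, z in m; "ax", "ay", "az": the turn, a rotation vector about the tool's x, y, z in degrees; "jaw": the closure, from 0 (fully open) to 1 (shut). In form: [{"dx": .., "dy": .., "dz": .., "ax": .., "ay": .., "az": .., "jaw": ..}, ...]. A call has 1 to 20 rows; each row shifts and turns the commanded pose from where the row before left it, along the tool's axes as they then stand; what a row does not reach is not made up. A row lasts 1/10 s, in which the tool goes at most 50 mm and 8.59 degrees, less where a joint would pass 70% of its speed; a pose out of reach is approached as far as the arm can. A call with a gripper value outside its range is refused whole. The fingers move at their own pace and stop on an object; "force" is the grip in N (left out, the last holds). Time passes only in rows, so rows that do not move let the fingers close. It gives the time, the measured TCP pose, the force, the opening and the grip force at its end, in the units of the state.
- state(): the state, without advancing time (a new reading comes with each control period).
- read_camera(name): name is "scene" or "top"; returns a dict with "img" (420x560x3 uint8, red, green, blue), "vfov" (degrees; the focal length in pixels is half the picture's height over the tangent of half this angle, whatever the lens; pixels are square), "cx", "cy" (the principal point, pixels), "extrinsics" (4x4, takes a point from camera to world coordinates). Camera axes: x right, y up, looking along -z (the intrinsics and any distortion apply to the point x, -y, -z); pixel columns grow to the right and rows downward; lengths in mm; the calibration is good to about 2 mm. A picture is of the moment at which its call begins. There is no depth.
- job_done(): hands the job in; it is judged then, once.
The state is a dict: "t": time; "qpos": joint angles; "qd": joint speeds; "effort": joint torques, N m; "eef_pos": TCP position; "tool_rot": TCP orientation; "force": force on the tool from outside, world axes, zero at the start; "torque": the same for the moment, N m; "gripper_width": finger opening in mm; "finger_force": force on a finger pad.
Only numpy, scipy, OpenCV 4.12 (cv2) and the standard library are available. Lean on these libraries where they do the work, as an engineer would, in place of code of your own. Each camera call takes 0.05 s, during which the arm holds its last target. There are 200 camera calls.

## Working session

There is one attempt and no reset: what is moved stays moved. The work goes in short steps, Python scripts to look and compute and a tool call to move; the robot and the scene stay as the last step left them, time stands still between calls to the robot, and variables do not carry over. Pictures are saved under pics/ and viewed, at most 10 in all, crops included, and the job is handed in when it is done.

Besides the shell and the picture viewer there is one more tool, called after ">>>" as name(argument=value, ...) on one line, values as JSON. apply_moves: Moves the arm, as the interface text tells. Its arguments: {"type":"object","properties":{"rows":{"type":"array","items":{"type":"object","properties":{"dx":{"type":"number"},"dy":{"type":"number"},"dz":{"type":"number"},"ax":{"type":"number"},"ay":{"type":"number"},"az":{"type":"number"},"jaw":{"type":"number"}}}},"force":{"type":"number"}},"required":["rows"]}

```bash
mkdir -p pics
python3 - <<'E'
from station import *
import cv2,numpy as np
for n in("scene","top"):
    c=read_camera(n); cv2.imwrite(f"pics/{n}0.png",c["img"][:,:,::-1]); print(n,{k:v for k,v in c.items() if k!="img"})
s=state();print(s,tip_extent if not callable(tip_extent) else tip_extent())
E
```

```text
scene {'vfov': 51.907625499260945, 'cx': 281.9382831882391, 'cy': 209.888263099633, 'extrinsics': array([[-7.30357463e-01, -5.46588681e-01,  4.09656917e-01,
         9.23710308e+02],
       [ 6.82962272e-01, -5.73936360e-01,  4.51840226e-01,
         3.97126903e+02],
       [-1.18537536e-02,  6.09785100e-01,  7.92478151e-01,
         8.45845812e+02],
       [ 0.00000000e+00,  0.00000000e+00,  0.00000000e+00,
         1.00000000e+00]])}
top {'vfov': 47.15586542003054, 'cx': 284.09553570473753, 'cy': 207.60927918395714, 'extrinsics': array([[-1.70684926e-02,  9.88803971e-01, -1.48240933e-01,
         3.79555475e+02],
       [-9.99582371e-01, -1.34175048e-02,  2.55940258e-02,
         9.52704423e+00],
       [ 2.33184509e-02,  1.48615875e-01,  9.88620034e-01,
         1.22012787e+03],
       [ 0.00000000e+00,  0.00000000e+00,  0.00000000e+00,
         1.00000000e+00]])}
{'t': 0.1, 'qpos': array([ 1.2840084 ,  0.46828401, -0.01161603,  1.60355889,  0.00599474,
        1.0714041 , -0.05632172]), 'qd': array([ 0.00010848, -0.0023896 , -0.00138826, -0.00224811, -0.00102301,
        0.00023739, -0.00126966]), 'effort': array([ 1.31588087e-03, -5.33525419e+01,  2.15571915e-02, -2.51966625e+01,
        1.14770886e-02,  4.31153399e-03,  2.83604317e-05]), 'eef_pos': array([ 156.72233618, -630.30866804,  241.4255586 ]), 'tool_rot': array([ 9.92584466e-01,  1.21554196e-01, -1.50955621e-04, -7.95664323e-04]), 'force': array([ 0.30447696,  0.01410547, -0.04681832]), 'torque': array([ 0.01709084, -0.01938657, -0.00832761]), 'finger_force': 0.0, 'gripper_width': 85.4949024887635} 11.0
```

View pics/scene0.png

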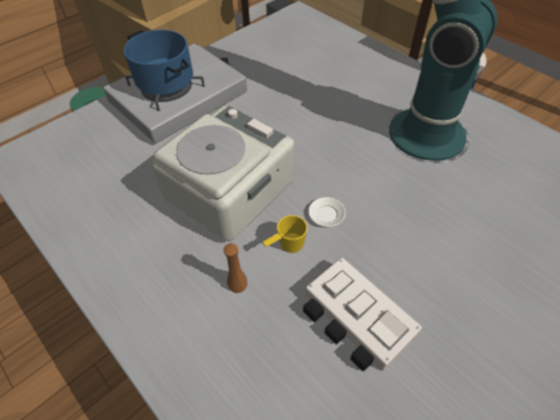

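View pics/top0.png

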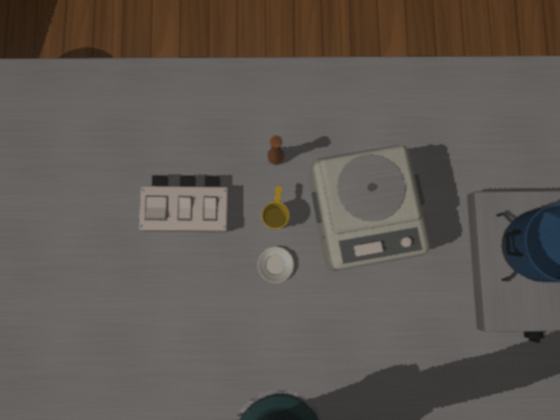

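Top view: block at (184,208) with wide rocker (156,208), middle (185,208) and end (210,208). Cooker centre is about (370,207), with the bar key at (368,249) and the round key at (406,242). Cup is at (276,215), rest (276,265), pestle (276,152). Next I'll measure on enlarged crops and check for lens distortion.

```bash
cat > h.py <<'E'
import numpy as np,cv2
from station import *
def cam(n):
    c=read_camera(n);c["f"]=210/np.tan(np.radians(c["vfov"]/2));return c
def proj(c,P):
    E=c["extrinsics"];p=(np.atleast_2d(P)-E[:3,3])@E[:3,:3]
    return np.c_[c["cx"]+c["f"]*p[:,0]/-p[:,2],c["cy"]+c["f"]*p[:,1]/p[:,2]]
def ray(c,u,v,z):
    E=c["extrinsics"];d=E[:3,:3]@np.array([(u-c["cx"])/c["f"],-(v-c["cy"])/c["f"],-1]);o=E[:3,3]
    return o+d*(z-o[2])/d[2]
E
python3 - <<'E'
from h import *
t=cam("top");s=cam("scene")
np.set_printoptions(precision=1,suppress=True)
print(proj(t,[[157,-631,242],[0,0,0]]),proj(s,[[157,-631,242],[0,0,0]]))
for u,v,z in[(156,208,49),(185,208,49),(210,208,49),(368,249,174),(406,242,174)]:
    P=ray(t,u,v,z);print(P,proj(s,P))
a=cv2.resize(t["img"][170:240,130:240],None,fx=5,fy=5,interpolation=2)
b=cv2.resize(t["img"][220:275,325:435],None,fx=5,fy=5,interpolation=2)
cv2.imwrite("pics/tz.png",np.vstack([a,b])[:,:,::-1][:600])
a=cv2.resize(s["img"][255:370,295:425],None,fx=3,fy=3,interpolation=2)
b=cv2.resize(s["img"][95:210,170:300],None,fx=3,fy=3,interpolation=2)
cv2.imwrite("pics/sz.png",np.hstack([a,b])[:,:,::-1])
E
```

```text
[[598.6 388.3]
 [278.9 440.4]] [[235.6 -10.1]
 [427.2 133.6]]
[558.4 292.6  49. ] [[388.6 327.8]]
[557.5 222.   49. ] [[360.8 302.7]]
[556.7 161.   49. ] [[338.4 282.6]]
[ 442.7 -198.9  174. ] [[261.3 125.5]]
[ 456.7 -283.1  174. ] [[233.6 111.1]]
```

View pics/tz.png

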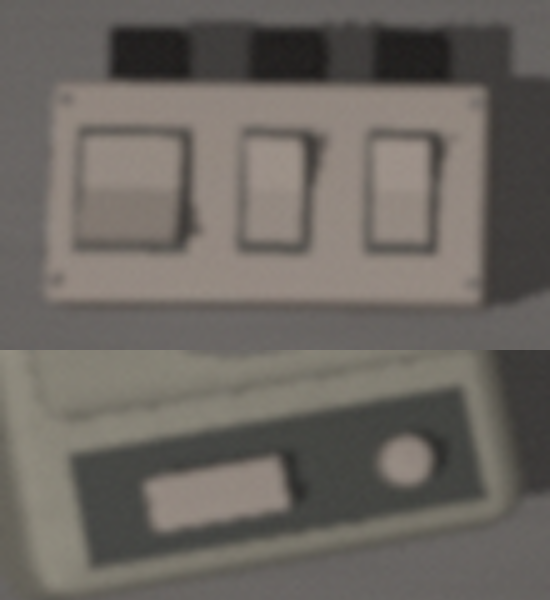

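View pics/sz.png

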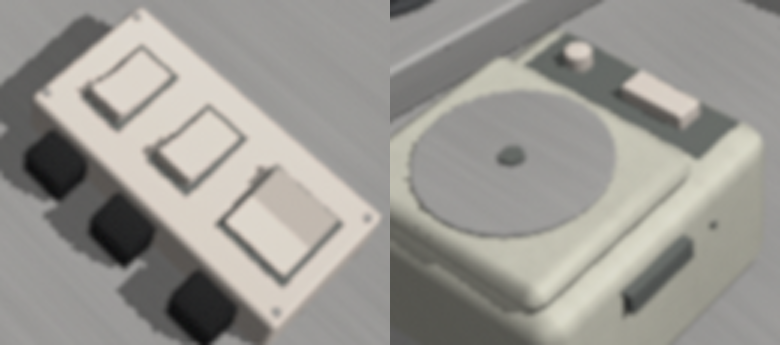

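Crops: block corners and rockers are sharp in both views, and the bar key centre is at top (368.5,248.7) and scene (260.7,127), which agrees with the projection. Now I'll fit the block and keys.

Run:
```python
from h import *
from scipy.optimize import least_squares
np.set_printoptions(precision=2,suppress=True)
t=cam("top");s=cam("scene")
B=np.array([[55,107.5,45],[55,-107.5,45],[-55,-107.5,45],[-55,107.5,45],[0,66,49],[0,-4,49],[0,-66,49]])
T=np.array([[53,87],[488,88],[484,303],[45,300],[130,190],[273,190],[401,190]])/5+[130,170]
S=np.array([[270,332],[35,97],[143,8],[380,215],[278,225],[195,150],[128,88]])/3+[295,255]
K=np.array([[-95,30,174],[-95,-55,174.]]);KT=np.array([[368.5,248.7],[406.2,242]]);KS=np.array([[260.7,127],[170+187/3,95+50/3]])
def W(p,L):
    c,q=np.cos(p[2]),np.sin(p[2]);return np.c_[p[0]+c*L[:,0]-q*L[:,1],p[1]+q*L[:,0]+c*L[:,1],L[:,2]]
for L,a,b,p0 in((B,T,S,[557,226,0]),(K,KT,KS,[540,-250,.15])):
    f=lambda p:np.r_[(proj(t,W(p,L))-a).ravel(),(proj(s,W(p,L))-b).ravel()]
    r=least_squares(f,p0,loss="soft_l1");print(r.x,f(r.x).reshape(-1,2).round(1).tolist())
    if len(L)>2: print(W(r.x,np.array([[-19,66,55.],[19,-66,55],[0,-4,49]])))
    else: print(W(r.x,L))
print(ray(t,276,215,65),ray(t,276,265,16),ray(t,276,142,150))
```

```text
[559.32 227.25  -0.03] [[-0.2, -2.4], [-0.0, -1.4], [-0.4, -0.3], [-1.1, -0.7], [-0.2, -1.1], [-0.1, -0.7], [-0.3, -0.4], [0.7, -0.4], [-1.8, -0.9], [-0.8, -1.9], [1.2, 0.1], [0.4, -1.1], [0.7, -1.3], [0.5, -1.4]]
[[542.08 293.73  55.  ]
 [576.56 160.77  55.  ]
 [559.22 223.25  49.  ]]
[ 542.73 -213.72    0.16] [[-0.2, -0.3], [-0.0, -0.6], [-0.1, -1.4], [0.7, -0.4]]
[[ 444.11 -199.67  174.  ]
 [ 458.01 -283.52  174.  ]]
[534.93  -0.46  65.  ] [416.15   0.94  16.  ] [692.56  -2.19 150.  ]
```

>>> apply_moves(rows=[{"dz": -0.03,"az": 5.3,"jaw": 1},{"dz": -0.03,"az": 5.3,"jaw": 1},{"dz": -0.03,"az": 5.1,"jaw": 1},{"jaw": 1},{"jaw": 1}])

```text
invalid input
```

>>> apply_moves(rows=[{"dx": 0.0198,"dy": -0.0402,"jaw": 1},{"dx": 0.0198,"dy": -0.0402,"jaw": 1},{"dx": 0.0198,"dy": -0.0402,"jaw": 1},{"dx": 0.0198,"dy": -0.0402,"jaw": 1},{"dx": 0.0198,"dy": -0.0402,"jaw": 1},{"dx": 0.0198,"dy": -0.0402,"jaw": 1},{"dx": 0.0198,"dy": -0.0402,"jaw": 1},{"dx": 0.0198,"dy": -0.0402,"jaw": 1},{"dx": 0.0198,"dy": -0.0402,"jaw": 1},{"dx": 0.0198,"dy": -0.0402,"jaw": 1},{"dx": 0.0198,"dy": -0.0402,"jaw": 1},{"dx": 0.0198,"dy": -0.0402,"jaw": 1},{"dx": 0.0198,"dy": -0.0402,"jaw": 1},{"dx": 0.0198,"dy": -0.0402,"jaw": 1},{"dx": 0.0198,"dy": -0.0402,"jaw": 1},{"dx": 0.0198,"dy": -0.0402,"jaw": 1},{"dx": 0.0198,"dy": -0.0402,"jaw": 1},{"dx": 0.0198,"dy": -0.0402,"jaw": 1},{"jaw": 1},{"jaw": 1}])

```text
invalid input
```

>>> apply_moves(rows=[{"dx": 0,"dy": 0,"dz": -0.03,"ax": 0,"ay": 0,"az": 5.3,"jaw": 1.0},{"dx": 0,"dy": 0,"dz": -0.03,"ax": 0,"ay": 0,"az": 5.3,"jaw": 1.0},{"dx": 0,"dy": 0,"dz": -0.03,"ax": 0,"ay": 0,"az": 5.1,"jaw": 1.0},{"dx": 0,"dy": 0,"dz": 0,"ax": 0,"ay": 0,"az": 0,"jaw": 1.0}], force=20)

```text
t: 0.7
eef_pos: [157.4, -632.8, 337.4]
tool_rot: [1.0, -0.016, 0.001, 0.004]
force: [-0.0, 1.0, 1.3]
gripper_width: 28.3
finger_force: 0.0
```

>>> apply_moves(rows=[{"dx": 0.0198,"dy": -0.0403,"dz": 0,"ax": 0,"ay": 0,"az": 0,"jaw": 1},{"dx": 0.0198,"dy": -0.0403,"dz": 0,"ax": 0,"ay": 0,"az": 0,"jaw": 1},{"dx": 0.0198,"dy": -0.0403,"dz": 0,"ax": 0,"ay": 0,"az": 0,"jaw": 1},{"dx": 0.0198,"dy": -0.0403,"dz": 0,"ax": 0,"ay": 0,"az": 0,"jaw": 1},{"dx": 0.0198,"dy": -0.0403,"dz": 0,"ax": 0,"ay": 0,"az": 0,"jaw": 1},{"dx": 0.0198,"dy": -0.0403,"dz": 0,"ax": 0,"ay": 0,"az": 0,"jaw": 1},{"dx": 0.0198,"dy": -0.0403,"dz": 0,"ax": 0,"ay": 0,"az": 0,"jaw": 1},{"dx": 0.0198,"dy": -0.0403,"dz": 0,"ax": 0,"ay": 0,"az": 0,"jaw": 1},{"dx": 0.0198,"dy": -0.0403,"dz": 0,"ax": 0,"ay": 0,"az": 0,"jaw": 1},{"dx": 0.0198,"dy": -0.0403,"dz": 0,"ax": 0,"ay": 0,"az": 0,"jaw": 1},{"dx": 0.0198,"dy": -0.0403,"dz": 0,"ax": 0,"ay": 0,"az": 0,"jaw": 1},{"dx": 0.0198,"dy": -0.0403,"dz": 0,"ax": 0,"ay": 0,"az": 0,"jaw": 1},{"dx": 0.0198,"dy": -0.0403,"dz": 0,"ax": 0,"ay": 0,"az": 0,"jaw": 1},{"dx": 0.0198,"dy": -0.0403,"dz": 0,"ax": 0,"ay": 0,"az": 0,"jaw": 1},{"dx": 0.0198,"dy": -0.0403,"dz": 0,"ax": 0,"ay": 0,"az": 0,"jaw": 1},{"dx": 0.0198,"dy": -0.0403,"dz": 0,"ax": 0,"ay": 0,"az": 0,"jaw": 1},{"dx": 0.0198,"dy": -0.0403,"dz": 0,"ax": 0,"ay": 0,"az": 0,"jaw": 1},{"dx": 0.0198,"dy": -0.0403,"dz": 0,"ax": 0,"ay": 0,"az": 0,"jaw": 1},{"dx": 0.0198,"dy": -0.0403,"dz": 0,"ax": 0,"ay": 0,"az": 0,"jaw": 1},{"dx": 0.0198,"dy": -0.0403,"dz": 0,"ax": 0,"ay": 0,"az": 0,"jaw": 1}], force=20)

```text
t: 2.7
eef_pos: [577.6, 164.2, 331.6]
tool_rot: [1.0, -0.015, -0.0, 0.0]
force: [0.3, -0.1, -0.2]
gripper_width: -0.0
finger_force: 0.0
```

>>> apply_moves(rows=[{"dx": 0,"dy": 0.003,"dz": 0.045,"ax": 0,"ay": 0,"az": 0,"jaw": 1},{"dx": 0,"dy": 0,"dz": 0.045,"ax": 0,"ay": 0,"az": 0,"jaw": 1},{"dx": 0,"dy": 0,"dz": 0.045,"ax": 0,"ay": 0,"az": 0,"jaw": 1},{"dx": 0,"dy": 0,"dz": 0.045,"ax": 0,"ay": 0,"az": 0,"jaw": 1},{"dx": 0,"dy": 0,"dz": 0.04,"ax": 0,"ay": 0,"az": 0,"jaw": 1},{"dx": 0,"dy": 0,"dz": 0.025,"ax": 0,"ay": 0,"az": 0,"jaw": 1},{"dx": 0,"dy": 0,"dz": 0,"ax": 0,"ay": 0,"az": 0,"jaw": 1}], force=20)

```text
t: 3.4
eef_pos: [573.9, 158.7, 82.9]
tool_rot: [1.0, -0.015, -0.004, 0.001]
force: [0.7, -0.4, -0.0]
gripper_width: -0.2
finger_force: 0.0
```

Run:
```python
from h import *
s=cam("scene");st=state();print(st["eef_pos"],st["force"],tip_extent() if callable(tip_extent) else tip_extent)
p=st["eef_pos"].copy();p[2]-=11;print(proj(s,p))
cv2.imwrite("pics/s1.png",cv2.resize(s["img"][200:350,270:430],None,fx=4,fy=4,interpolation=2)[:,:,::-1])
```

```text
[575.58280109 159.56155726  85.47561715] [0.233085   0.03533224 0.71918143] 11.0
[[332.61131522 281.89549938]]
```

View pics/s1.png

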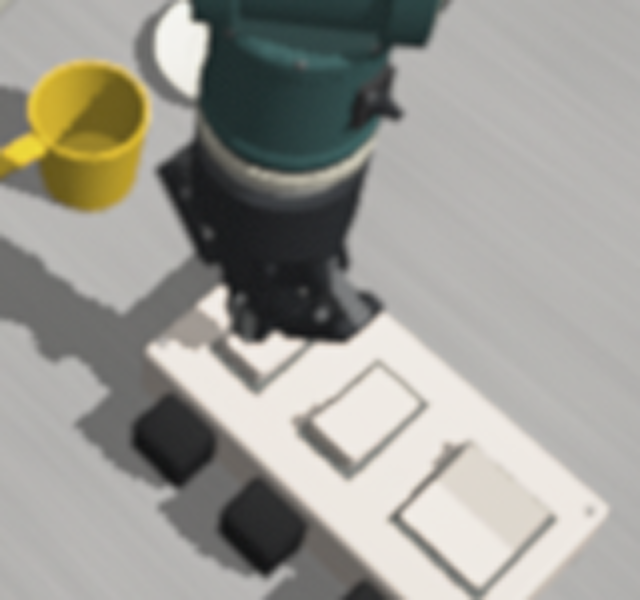

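The scene crop shows the closed tips at about crop (250,335), above the end rocker's far half and clear of the middle rocker. Pressing.

>>> apply_moves(rows=[{"dx": 0.002,"dy": -0.001,"dz": 0.01,"ax": 0,"ay": 0,"az": 0,"jaw": 1},{"dx": 0,"dy": 0,"dz": 0.006,"ax": 0,"ay": 0,"az": 0,"jaw": 1},{"dx": 0,"dy": 0,"dz": 0.003,"ax": 0,"ay": 0,"az": 0,"jaw": 1},{"dx": 0,"dy": 0,"dz": 0.002,"ax": 0,"ay": 0,"az": 0,"jaw": 1},{"dx": 0,"dy": 0,"dz": 0.002,"ax": 0,"ay": 0,"az": 0,"jaw": 1},{"dx": 0,"dy": 0,"dz": 0.001,"ax": 0,"ay": 0,"az": 0,"jaw": 1},{"dx": 0,"dy": 0,"dz": 0,"ax": 0,"ay": 0,"az": 0,"jaw": 1}], force=20)

```text
t: 4.15
eef_pos: [579.6, 160.8, 63.7]
tool_rot: [1.0, -0.015, 0.001, -0.0]
force: [1.6, -0.9, 1.9]
gripper_width: -0.2
finger_force: 1.0
```

>>> apply_moves(rows=[{"dx": 0,"dy": 0,"dz": 0.0015,"ax": 0,"ay": 0,"az": 0,"jaw": 1},{"dx": 0,"dy": 0,"dz": 0.0015,"ax": 0,"ay": 0,"az": 0,"jaw": 1},{"dx": 0,"dy": 0,"dz": 0,"ax": 0,"ay": 0,"az": 0,"jaw": 1}], force=20)

```text
t: 4.45
eef_pos: [579.0, 160.8, 60.1]
tool_rot: [1.0, -0.015, -0.0, -0.0]
force: [1.8, 0.2, 1.6]
gripper_width: 0.3
finger_force: 1.1
```

>>> apply_moves(rows=[{"dx": 0,"dy": 0,"dz": 0.001,"ax": 0,"ay": 0,"az": 0,"jaw": 1},{"dx": 0,"dy": 0,"dz": 0.001,"ax": 0,"ay": 0,"az": 0,"jaw": 1},{"dx": 0,"dy": 0,"dz": 0,"ax": 0,"ay": 0,"az": 0,"jaw": 1}], force=20)

```text
t: 4.75
eef_pos: [579.0, 160.9, 59.9]
tool_rot: [1.0, -0.015, 0.0, 0.0]
force: [-2.4, -1.6, 14.3]
gripper_width: 0.1
finger_force: 7.4
```

>>> apply_moves(rows=[{"dx": 0,"dy": 0,"dz": -0.02,"ax": 0,"ay": 0,"az": 0,"jaw": 1},{"dx": 0,"dy": 0,"dz": -0.02,"ax": 0,"ay": 0,"az": 0,"jaw": 1},{"dx": 0,"dy": 0,"dz": 0,"ax": 0,"ay": 0,"az": 0,"jaw": 1},{"dx": -0.013,"dy": -0.033,"dz": 0,"ax": 0,"ay": 0,"az": 0,"jaw": 1},{"dx": -0.014,"dy": -0.033,"dz": 0,"ax": 0,"ay": 0,"az": 0,"jaw": 1},{"dx": -0.014,"dy": -0.033,"dz": 0,"ax": 0,"ay": 0,"az": 0,"jaw": 1},{"dx": 0,"dy": -0.033,"dz": 0,"ax": 0,"ay": 0,"az": 0,"jaw": 1},{"dx": 0,"dy": 0,"dz": 0,"ax": 0,"ay": 0,"az": 0,"jaw": 1},{"dx": 0,"dy": 0,"dz": 0,"ax": 0,"ay": 0,"az": 0,"jaw": 1}], force=20)

```text
t: 5.65
eef_pos: [540.7, 294.2, 96.9]
tool_rot: [1.0, -0.014, -0.001, 0.001]
force: [0.2, -0.9, -0.2]
gripper_width: 0.1
finger_force: 0.0
```

Run:
```python
from h import *
s=cam("scene");st=state();print(st["eef_pos"],st["force"])
cv2.imwrite("pics/s2.png",cv2.resize(s["img"][220:370,290:440],None,fx=4,fy=4,interpolation=2)[:,:,::-1])
```

```text
[541.32002296 292.80564097  96.8972625 ] [ 0.05700665  0.48187578 -1.04601138]
```

View pics/s2.png

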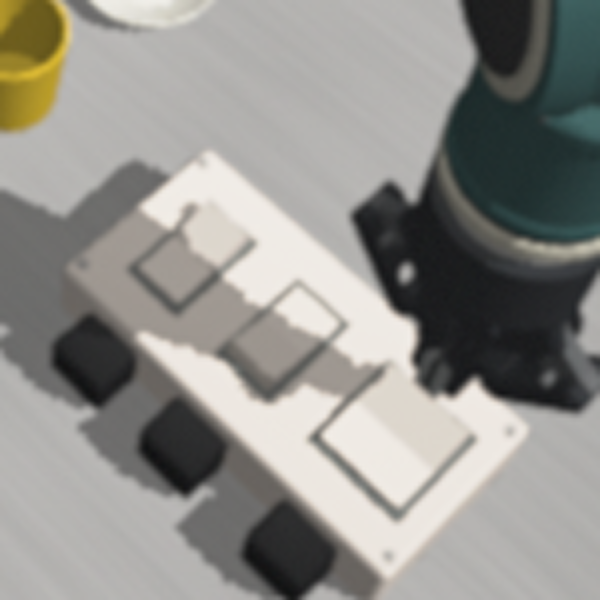

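The end rocker at (195,255) is now tipped with its near half raised, which is off. The middle rocker at (285,340) is unchanged, and the tool stands by the wide rocker's near half. Pressing it.

>>> apply_moves(rows=[{"dx": 0,"dy": 0,"dz": 0.015,"ax": 0,"ay": 0,"az": 0,"jaw": 1},{"dx": 0,"dy": 0,"dz": 0.01,"ax": 0,"ay": 0,"az": 0,"jaw": 1},{"dx": 0,"dy": 0,"dz": 0.003,"ax": 0,"ay": 0,"az": 0,"jaw": 1},{"dx": 0,"dy": 0,"dz": 0.003,"ax": 0,"ay": 0,"az": 0,"jaw": 1},{"dx": 0,"dy": 0,"dz": 0.002,"ax": 0,"ay": 0,"az": 0,"jaw": 1},{"dx": 0,"dy": 0,"dz": 0.002,"ax": 0,"ay": 0,"az": 0,"jaw": 1},{"dx": 0,"dy": 0,"dz": 0.0015,"ax": 0,"ay": 0,"az": 0,"jaw": 1},{"dx": 0,"dy": 0,"dz": 0,"ax": 0,"ay": 0,"az": 0,"jaw": 1}], force=20)

```text
t: 6.5
eef_pos: [542.2, 294.1, 61.8]
tool_rot: [1.0, -0.015, 0.0, -0.0]
force: [-0.2, -0.6, -0.1]
gripper_width: -0.1
finger_force: 0.1
```

>>> apply_moves(rows=[{"dx": 0,"dy": 0,"dz": 0.001,"ax": 0,"ay": 0,"az": 0,"jaw": 1},{"dx": 0,"dy": 0,"dz": 0.001,"ax": 0,"ay": 0,"az": 0,"jaw": 1},{"dx": 0,"dy": 0,"dz": 0.001,"ax": 0,"ay": 0,"az": 0,"jaw": 1},{"dx": 0,"dy": 0,"dz": 0,"ax": 0,"ay": 0,"az": 0,"jaw": 1}], force=20)

```text
t: 6.9
eef_pos: [542.2, 294.2, 60.0]
tool_rot: [1.0, -0.015, 0.0, 0.0]
force: [-4.2, -2.9, 10.1]
gripper_width: 0.1
finger_force: 5.0
```

>>> apply_moves(rows=[{"dx": 0,"dy": 0,"dz": -0.04,"ax": 0,"ay": 0,"az": 0,"jaw": 1},{"dx": 0,"dy": 0,"dz": -0.047,"ax": 0,"ay": 0,"az": 0,"jaw": 1},{"dx": 0,"dy": 0,"dz": -0.047,"ax": 0,"ay": 0,"az": 0,"jaw": 1},{"dx": 0,"dy": 0,"dz": -0.047,"ax": 0,"ay": 0,"az": 0,"jaw": 1},{"dx": 0,"dy": 0,"dz": -0.047,"ax": 0,"ay": 0,"az": 0,"jaw": 1},{"dx": -0.0075,"dy": 0.0452,"dz": 0,"ax": 0,"ay": 0,"az": 0,"jaw": 1},{"dx": -0.0075,"dy": 0.0452,"dz": 0,"ax": 0,"ay": 0,"az": 0,"jaw": 1},{"dx": -0.0075,"dy": 0.0452,"dz": 0,"ax": 0,"ay": 0,"az": 0,"jaw": 1},{"dx": -0.0075,"dy": 0.0452,"dz": 0,"ax": 0,"ay": 0,"az": 0,"jaw": 1},{"dx": -0.0075,"dy": 0.0452,"dz": 0,"ax": 0,"ay": 0,"az": 0,"jaw": 1},{"dx": -0.0075,"dy": 0.0452,"dz": 0,"ax": 0,"ay": 0,"az": 0,"jaw": 1},{"dx": -0.0075,"dy": 0.0452,"dz": 0,"ax": 0,"ay": 0,"az": 0,"jaw": 1},{"dx": -0.0075,"dy": 0.0452,"dz": 0,"ax": 0,"ay": 0,"az": 0,"jaw": 1},{"dx": -0.0075,"dy": 0.0452,"dz": 0,"ax": 0,"ay": 0,"az": 0,"jaw": 1},{"dx": -0.0075,"dy": 0.0452,"dz": 0,"ax": 0,"ay": 0,"az": 0,"jaw": 1},{"dx": -0.0075,"dy": 0.0452,"dz": 0,"ax": 0,"ay": 0,"az": 0,"jaw": 1},{"dx": 0,"dy": 0,"dz": 0,"ax": 0,"ay": 0,"az": -5.5,"jaw": 1},{"dx": 0,"dy": 0,"dz": 0,"ax": 0,"ay": 0,"az": -5.4,"jaw": 1},{"dx": 0,"dy": 0,"dz": 0,"ax": 0,"ay": 0,"az": 0,"jaw": 1},{"dx": 0,"dy": 0,"dz": 0,"ax": 0,"ay": 0,"az": 0,"jaw": 1}], force=20)

```text
t: 8.9
eef_pos: [444.7, -200.4, 286.8]
tool_rot: [0.997, 0.079, 0.0, 0.0]
force: [0.6, -0.4, -0.1]
gripper_width: 0.1
finger_force: 0.0
```

Run:
```python
from h import *
s=cam("scene");st=state();print(st["eef_pos"],st["force"])
cv2.imwrite("pics/s3.png",np.hstack([cv2.resize(s["img"][250:370,290:423],None,fx=3,fy=3,interpolation=2),cv2.resize(s["img"][50:170,180:313],None,fx=3,fy=3,interpolation=2)])[:,:,::-1])
```

```text
[ 444.68810954 -200.26296932  286.80276689] [ 0.55476346 -0.30613063 -0.55436608]
```

View pics/s3.png

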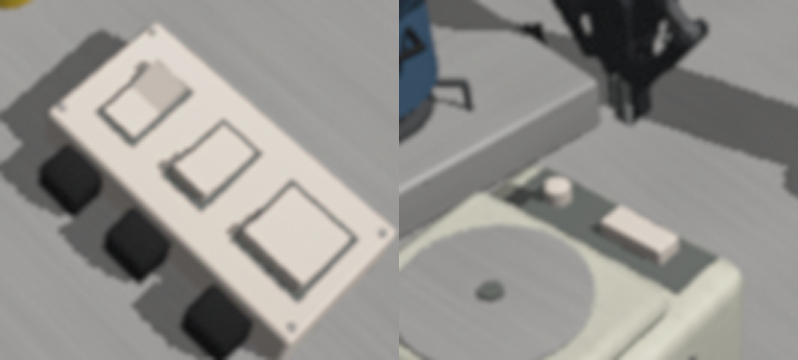

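Wide rocker on, middle on, end off. The bar key is clear under the tool, so I'll press it.

>>> apply_moves(rows=[{"dx": 0,"dy": 0,"dz": 0.04,"ax": 0,"ay": 0,"az": 0,"jaw": 1},{"dx": 0,"dy": 0,"dz": 0.035,"ax": 0,"ay": 0,"az": 0,"jaw": 1},{"dx": 0,"dy": 0,"dz": 0.02,"ax": 0,"ay": 0,"az": 0,"jaw": 1},{"dx": 0,"dy": 0,"dz": 0.004,"ax": 0,"ay": 0,"az": 0,"jaw": 1},{"dx": 0,"dy": 0,"dz": 0.003,"ax": 0,"ay": 0,"az": 0,"jaw": 1},{"dx": 0,"dy": 0,"dz": 0.003,"ax": 0,"ay": 0,"az": 0,"jaw": 1},{"dx": 0,"dy": 0,"dz": 0.002,"ax": 0,"ay": 0,"az": 0,"jaw": 1},{"dx": 0,"dy": 0,"dz": 0.002,"ax": 0,"ay": 0,"az": 0,"jaw": 1},{"dx": 0,"dy": 0,"dz": 0.001,"ax": 0,"ay": 0,"az": 0,"jaw": 1},{"dx": 0,"dy": 0,"dz": 0,"ax": 0,"ay": 0,"az": 0,"jaw": 1}], force=20)

```text
t: 9.95
eef_pos: [445.1, -200.4, 177.1]
tool_rot: [0.997, 0.08, 0.001, 0.0]
force: [0.7, 2.5, 2.6]
gripper_width: 0.4
finger_force: 1.3
```

>>> apply_moves(rows=[{"dx": 0,"dy": 0,"dz": 0.001,"ax": 0,"ay": 0,"az": 0,"jaw": 1},{"dx": 0,"dy": 0,"dz": 0.001,"ax": 0,"ay": 0,"az": 0,"jaw": 1},{"dx": 0,"dy": 0,"dz": 0.0015,"ax": 0,"ay": 0,"az": 0,"jaw": 1},{"dx": 0,"dy": 0,"dz": 0,"ax": 0,"ay": 0,"az": 0,"jaw": 1},{"dx": 0,"dy": 0,"dz": 0,"ax": 0,"ay": 0,"az": 0,"jaw": 1}], force=20)

```text
t: 10.45
eef_pos: [445.1, -200.5, 174.9]
tool_rot: [0.997, 0.08, 0.0, 0.001]
force: [-3.2, 4.5, 16.9]
gripper_width: 0.0
finger_force: 8.3
```

Hard stop at 174.9, with the tip at 164. Rising clear and checking.

>>> apply_moves(rows=[{"dx": 0,"dy": 0,"dz": -0.02,"ax": 0,"ay": 0,"az": 0,"jaw": 1},{"dx": 0,"dy": 0,"dz": -0.04,"ax": 0,"ay": 0,"az": 0,"jaw": 1},{"dx": 0,"dy": 0,"dz": -0.04,"ax": 0,"ay": 0,"az": 0,"jaw": 1},{"dx": 0,"dy": 0,"dz": -0.02,"ax": 0,"ay": 0,"az": 0,"jaw": 1},{"dx": 0,"dy": 0,"dz": 0,"ax": 0,"ay": 0,"az": 0,"jaw": 1},{"dx": 0,"dy": 0,"dz": 0,"ax": 0,"ay": 0,"az": 0,"jaw": 1}], force=20)

```text
t: 11.05
eef_pos: [444.0, -201.0, 292.7]
tool_rot: [0.997, 0.08, -0.0, 0.0]
force: [-0.3, 0.2, -0.9]
gripper_width: 0.0
finger_force: 0.0
```

Run:
```python
from h import *
s=cam("scene");st=state();print(st["eef_pos"],st["force"])
cv2.imwrite("pics/s4.png",np.hstack([cv2.resize(s["img"][180:380,200:430],None,fx=1.8,fy=1.8,interpolation=2),cv2.resize(s["img"][50:170,180:310],None,fx=3,fy=3,interpolation=2)])[:,:800,::-1])
```

```text
[ 443.63049806 -200.69891371  291.96381494] [ 0.20523263  0.26265483 -0.23841034]
```

View pics/s4.png

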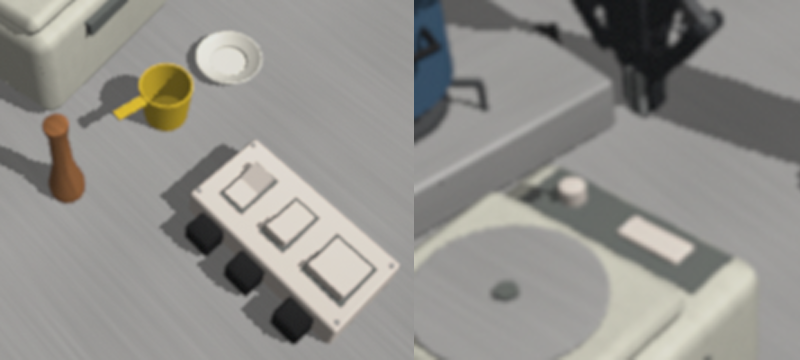

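The bar key at (655,240) is down flat and the round key at (572,190) is still up. The rockers are as asked, and the cup, pestle and rest are where they were.

```bash
python3 -c "from station import *;print(job_done())"
```

```text
the job is handed in; nothing more can be done
None
```

I pressed the kettle's rocker off, then the cooker's wide rocker on, then the bar key fully down, and handed the job in at about 11 s; the last picture shows the middle rocker still on, the round key up, and the cup, pestle and spoon rest undisturbed.

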